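# Key the ejector disc onto the vegetable cutter's drive and press it home

### The job

The white ejector disc has been dropped onto the vegetable cutter's drive shaft and sits crooked, its hub riding on top of the drive pin. Push it round by a vane with the fingertips until the notch in its hub drops over the pin, then press the hub down until it is fully home, flat on the drive flange. Do not lift the disc, and leave the slicing disc, the steel beaker and the glass where they stand.

Things in the scene. Friction and masses are not known exactly. Their poses are not given: they have to be found in the camera images.
- cutter: vegetable cutter, fixed on the bench, lid off, about 270 x 226 mm, 175 mm high. Origin on the bench below the chamber's axis; z up, local -x is the control panel side, -y the outlet chute. On top an open round chamber: inner radius 100 mm, floor 130 mm and rim 175 mm above the bench (latch and hinge are no higher than the rim); the wall is open at the chute.
- drive: steel drive in the middle of the chamber; it never turns in this job. Origin on the shaft's axis on the top face of its flange (the disc's seat), 138 mm above the bench; z up, local x points to the drive pin. Flange radius 32 mm; shaft diameter 22 mm, top 40 mm above the flange. The shaft's top 16 mm has a flat milled on the pin's side.
- drive_pin (a point): centre of the top of the upright drive pin, diameter 8 mm, 20 mm from the shaft's axis, top 9 mm above the flange. The hub hides it while the disc rides on it; the disc's high side is then over the pin.
- shaft_ring (a joint): black rubber ring snug round the foot of the shaft, radius 15 mm. At 0 it stands 5 mm above the flange and carries the disc's weight; a press of about 10 N in all (disc's weight included) slides it down into its recess, 0.005 = flush with the flange. It stays where it is left.
- ejector: white plastic ejector disc, loose, about 0.3 kg. Plate radius 90 mm, 5 mm thick; hub radius 34 mm, 16 mm high, bore diameter 25 mm. Origin on its axis at the flat underside shared by hub and plate; z up, local x along the notch. Four radial vanes at 45, 135, 225, 315 degrees from the notch, radius 36 to 86 mm, 6 mm thick, tops 30 mm above the underside.
- ejector_notch (a point): point on the disc's underside in the notch, 20 mm from its axis, that comes over the pin. Notch: 11 mm wide slot through the full hub height, from bore to 27 mm radius. Riding on the pin the disc leans about 7 degrees, origin about 7 mm above the flange, and turns easily either way; over the pin it drops level onto the ring, 5 mm above the flange, and will not turn on; home = 0 mm.
- slicing_disc: spare steel slicing disc, loose, lying on the bench beside the cutter, radius 95 mm, hub 20 mm high; origin at the centre of its underside. To be left alone.
- beaker: open tapered steel beaker, loose, 125 mm high, mouth diameter 100 mm, on the bench behind the cutter; origin at the centre of its underside. To be left alone.
- glass: small empty glass, loose, 75 mm high, diameter 62 mm, on the bench behind the cutter; origin at the centre of its underside. To be left alone.
Not all that is in view belongs to the job. Of the things like the ejector, leave any that is black, brown or yellow; of the rest the larger one is meant.

How it is judged:
By the outcome, as a careful person would: the job done as asked, in the order asked, and still so for the second after the job is handed in, with the robot touching nothing.
It also fails if it takes over 58 s, if anything falls off the work surface, if the arm or the gripper's body presses on something with over 40 N, if the wrist force passes 120 N, or if a joint passes its speed limit or range.

### The arm

A 6-joint arm with a two-finger parallel gripper is mounted at the origin on the work surface. World frame = base frame: x ahead of the robot, y to its left, z up, the work surface at z = 0. Lengths are in m, angles in rad, forces in N, time in s.
With the tool pointing down it reaches from about 0.275 to 0.75 m from the base axis. Payload 10.2 kg.
Tool frame: the origin (TCP) lies midway between the tips of the shut fingers; the grasp point (between the pads) lies 19 mm behind it (env.hold_point_z is the distance from the TCP to the grasp point, in m); x points along the fingers, z is the direction in which the jaws open and shut, and the axes are right-handed (so a half turn about x gives the same grasp; the last joint's range is limited). The gripper opens to 85 mm and grips with 20 to 120 N. Pads are 22 mm wide; open, the fingers measure 114 mm over their backs; the gripper's body (76 mm by 85 mm) begins 54 mm behind the grasp point. The pads swing forward as they close: fully open they stand 13 mm farther back than shut.
Start: joints at [-0.223, 0.313, 1.498, -0, 1.331, -0.223], TCP at [0.525, -0, 0.231] pointing down, gripper open.
Joint ranges: [-2.94, 2.94], [-0.97, 2.17], [0.19, 2.56], [-1.23, 4.37], [0.02, 3.11], [-2.88, 2.88]. Speed limits (rad/s): [2.39, 2.39, 3.01, 3.14, 3.14, 3.14].

### API

Orientations are given as a unit quaternion [x, y, z, w].
In Python, from bench import env, kinematics, monitor, eyes, job gives the robot as it stands. The module is installed in compiled form; this text tells all that it offers. Calls block until the motion is done:
- env.reach(position, orientation): joint-space move of the TCP to a pose.
- env.movel(position, velocity=0.15, frame=None, guard=None): straight line of the TCP; frame=None keeps the orientation; velocity is the mean speed in m/s. With guard (N) it stops when the force on the tool has changed by that much, and returns True; else False.
- env.set_joints(angles): joint-space move.
- env.release() and env.close_gripper(effort=None): open the fingers fully, or close them until they stop; effort is the grip in N (None keeps the last).
- env.hold(seconds).
- kinematics.ik(position, orientation): joint angles nearest the present ones, or None.
- monitor.sense(): the state.
- eyes.grab_frame(name): name is "scene" or "side" or "wrist"; returns a dict with "frame" (384x512x3 uint8, red, green, blue), "mtx" (3x3 intrinsics, pixels), "view" (4x4, takes a point from world to camera coordinates). Camera axes: x right, y down, z forward; pixel columns grow to the right and rows downward; lengths in m; the calibration is good to about 2 mm. The wrist camera is an equidistant fisheye: a pixel r from the principal point sees the ray r / f radians off the axis. A picture is of the moment at which its call begins. There is no depth.
A pose or a line that the arm cannot do raises env.MotionError and nothing moves.
- job.hand_in(): hands the job in, once; it reports no verdict.
The state is a dict: "clock": time; "joints": joint angles; "qvel": joint speeds; "joint_efforts": joint torques, N m; "position": TCP position; "ee_rot": TCP orientation; "contact_force": force on the tool from outside, world axes, zero at the start; "ft_torque": the same for the moment, N m; "finger_gap": opening from 0.0 (shut) to 1.0 (fully open).
Only numpy, scipy, OpenCV 4.12 (cv2) and the standard library are available. Lean on these libraries where they do the work, as an engineer would, in place of code of your own. Each camera call takes 0.05 s, during which the arm holds its last target. There are 200 camera calls.

## Working session

There is one attempt and no reset: what is moved stays moved. The work goes in short steps, each a Python script; the robot and the scene stay as the last script left them, time stands still between calls to the robot, and variables do not carry over. Pictures are saved under pics/ and viewed, about 8 in all and at most 12, crops included, and the job is handed in when it is done.

```bash
mkdir -p pics
python3 - <<'E'
from bench import env, kinematics, monitor, eyes, job
import cv2, numpy as np
fs={}
for n in ["scene","side","wrist"]:
    f=eyes.grab_frame(n); fs[n]=f
    np.savez(f"pics/{n}0.npz",**f); cv2.imwrite(f"pics/{n}0.png",f["frame"][:,:,::-1])
    print(n,f["mtx"].round(1).tolist(),f["view"].round(3).tolist())
a=np.hstack([cv2.resize(fs[n]["frame"],(800,600)) for n in ["scene"]])
cv2.imwrite("pics/s0.png",a[:,:,::-1])
s=monitor.sense();print(s["clock"],s["position"],s["ee_rot"],s["contact_force"],s["finger_gap"])
E
```

```text
scene [[379.9, 0.0, 256.2], [0.0, 379.9, 187.7], [0.0, 0.0, 1.0]] [[0.842, 0.54, 0.02, -0.413], [0.362, -0.535, -0.763, -0.113], [-0.401, 0.65, -0.646, 1.408], [0.0, 0.0, 0.0, 1.0]]
side [[358.8, 0.0, 259.0], [0.0, 358.8, 188.4], [0.0, 0.0, 1.0]] [[0.916, -0.402, -0.017, -0.496], [-0.302, -0.659, -0.688, 0.185], [0.265, 0.636, -0.725, 0.964], [0.0, 0.0, 0.0, 1.0]]
wrist [[297.3, 0.0, 253.9], [0.0, 297.3, 191.3], [0.0, 0.0, 1.0]] [[1.0, -0.0, -0.001, -0.525], [0.0, -0.952, 0.305, -0.04], [-0.001, -0.305, -0.952, 0.381], [0.0, 0.0, 0.0, 1.0]]
0.15 [5.24822875e-01 2.05378742e-05 2.30861628e-01] [8.16607627e-05 7.07436956e-01 6.06465973e-05 7.06776445e-01] [-0.23124875  0.59081108 -0.72146953] 1.0040782662076808
```

View pics/s0.png

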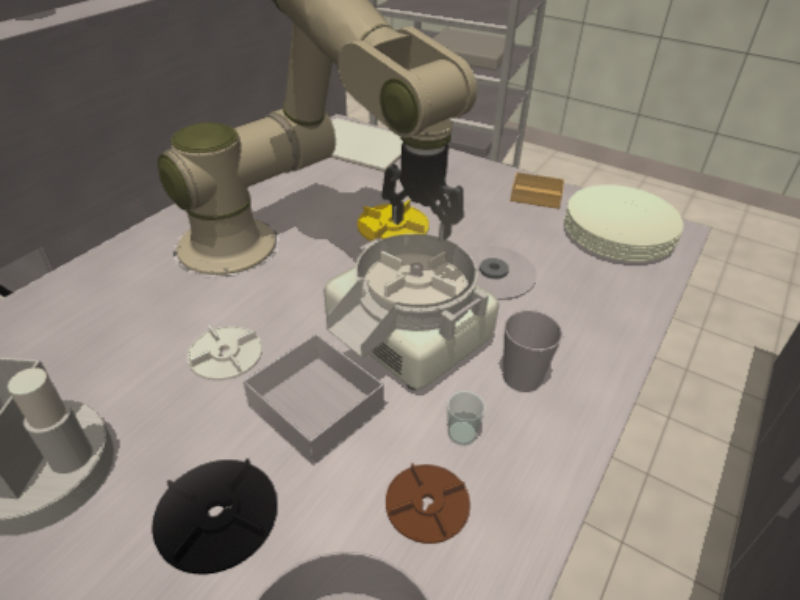

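View pics/wrist0.png

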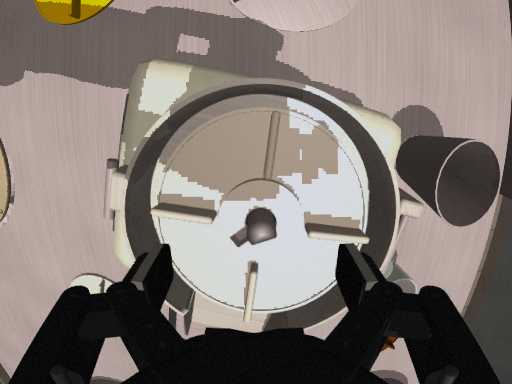

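View pics/side0.png

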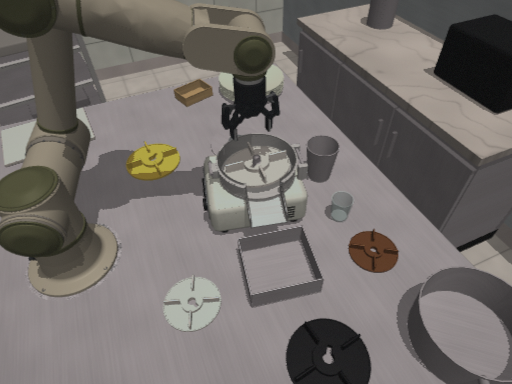

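The disc (white, in the chamber) has vanes near image up, down, left and right. Its notch is to the lower left of the shaft, at about (237,237). I'll zoom in to look for the shaft's flat.

```bash
cat > h.py <<'E'
import numpy as np, cv2
from scipy.optimize import least_squares
def ray(f,px,fish=False):
    K,V=f["mtx"],f["view"]; px=np.atleast_2d(px).astype(float)
    u=(px[:,0]-K[0,2])/K[0,0]; v=(px[:,1]-K[1,2])/K[1,1]
    if fish:
        r=np.hypot(u,v)+1e-12; d=np.c_[u/r*np.sin(r),v/r*np.sin(r),np.cos(r)]
    else: d=np.c_[u,v,np.ones(len(u))]
    R=V[:3,:3]; return -R.T@V[:3,3], d@R
def onplane(f,px,z,fish=False):
    c,d=ray(f,px,fish); return c+d*((z-c[2])/d[:,2])[:,None]
def proj(f,P,fish=False):
    P=np.atleast_2d(P); q=P@f["view"][:3,:3].T+f["view"][:3,3]; K=f["mtx"]
    if fish:
        h=np.hypot(q[:,0],q[:,1])+1e-12; a=np.arctan2(h,q[:,2]); q=np.c_[q[:,0]/h*a,q[:,1]/h*a]
    else: q=q[:,:2]/q[:,2:]
    return q*K[0,0]+K[:2,2]
def circ(P):
    s=least_squares(lambda p:np.hypot(P[:,0]-p[0],P[:,1]-p[1])-p[2],[*P[:,:2].mean(0),.1],loss="soft_l1",f_scale=.001); return s.x
E
python3 - <<'E'
from h import *
f=dict(np.load("pics/wrist0.npz"))
im=f["frame"][:,:,::-1]
a=cv2.resize(im[190:265,215:305],(720,600),interpolation=cv2.INTER_CUBIC)
a=np.clip(a.astype(float)*1.6,0,255).astype(np.uint8)
cv2.imwrite("pics/c1.png",a)
for n,p in dict(up=[(275,112),(268,178)],left=[(152,209),(214,219)],down=[(247,318),(252,265)],right=[(367,239),(307,233)],).items():
    q=onplane(f,p,.17,True); d=q[0]-q[1]; print(n,q[:,:2].round(4).tolist(),np.degrees(np.arctan2(d[1],d[0])).round(1))
# rim inner top edge clicks (approx): dark wall starts
E
```

```text
up [[0.5397, 0.0696], [0.5354, 0.0229]] 84.7
left [[0.4472, -0.0013], [0.4954, -0.0089]] 171.1
down [[0.5191, -0.1066], [0.5238, -0.049]] -94.7
right [[0.6168, -0.0275], [0.5661, -0.0207]] -7.7
```

View pics/c1.png

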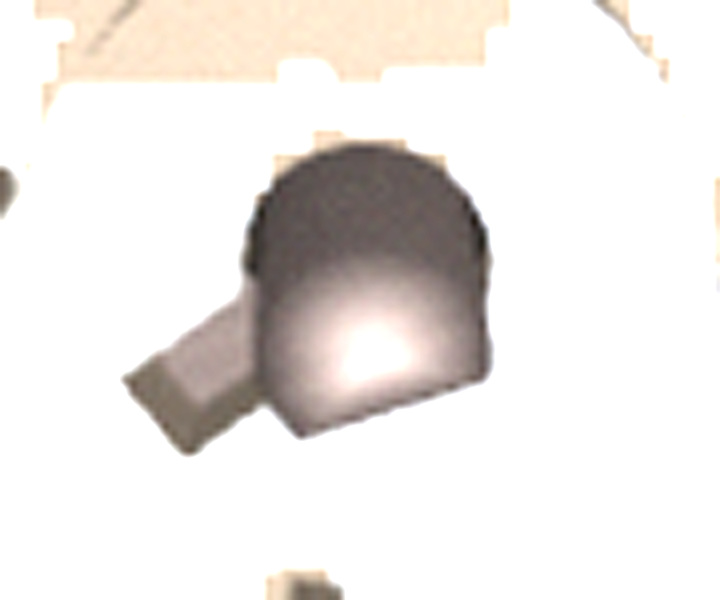

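Run:
```python
from h import *
f=dict(np.load("pics/wrist0.npz"))
c=np.array([(300,437),(488,377),(258,370),(258,300),(490,270),(262,400),(488,320)],float)
px=np.array([215,190])+(c+.5)/8-.5
q=onplane(f,px,.178,True)[:,:2]; print((q*1000).round(1).tolist())
d=q[1]-q[0]; print("chord",np.linalg.norm(d)*1000,"normal deg",np.degrees(np.arctan2(-d[0]*1,d[1]))%360, "neg",np.degrees(np.arctan2(d[0]*-1,d[1])))
# chamber rim inner edge: radial bright->dark scan around guess
g=cv2.cvtColor(f["frame"],cv2.COLOR_RGB2GRAY)
# white plate outline (radius 90) : segment bright+tan, via radial profile print of rim
C0=np.array([.532,-.022])
for z,r0,r1,name in [(.175,.085,.125,"rim")]:
    rs=np.arange(r0,r1,.0015)
    for a in range(0,360,30):
        t=np.radians(a);P=np.c_[C0[0]+rs*np.cos(t),C0[1]+rs*np.sin(t),np.full(len(rs),z)]
        p=proj(f,P,True).round().astype(int)
        print(a,[int(g[y,x]) if 0<=x<512 and 0<=y<384 else -1 for x,y in p])
```

```text
[[524.0, -25.8], [541.3, -19.6], [520.1, -18.8], [520.2, -11.7], [541.2, -8.8], [520.5, -21.9], [541.1, -13.7]]
chord 18.377971004271558 normal deg 289.7167422907113 neg -70.28325770928873
0 [55, 54, 56, 52, 55, 54, 54, 54, 53, 53, 57, 58, 56, 73, 203, 206, 147, 172, 170, 161, 163, 164, 167, 166, 167, 166, 171]
30 [216, 213, 197, 54, 52, 55, 51, 55, 53, 56, 60, 61, 61, 64, 65, 184, 210, 212, 153, 61, 41, 44, 47, 46, 45, 46, 44]
60 [158, 156, 154, 157, 153, 179, 217, 218, 216, 164, 61, 64, 65, 67, 65, 62, 118, 216, 215, 184, 123, 87, 106, 104, 102, 102, 176]
90 [154, 156, 156, 156, 155, 139, 157, 137, 135, 138, 133, 139, 147, 60, 55, 60, 63, 69, 144, 141, 105, 96, 98, 96, 96, 100, 93]
120 [151, 147, 147, 150, 123, 146, 123, 123, 126, 126, 127, 115, 55, 52, 55, 60, 63, 67, 129, 130, 143, 144, 178, 214, 212, 216, 214]
150 [207, 217, 209, 210, 207, 156, 63, 61, 66, 67, 61, 57, 56, 57, 55, 58, 58, 109, 117, 106, 117, 129, 137, 188, 180, 92, 145]
180 [62, 62, 60, 61, 61, 59, 59, 59, 59, 58, 58, 57, 53, 56, 54, 85, 205, 203, 215, 210, 203, 194, 185, 174, 174, 177, 170]
210 [64, 58, 42, 6, 1, 7, 10, 7, 7, 6, 4, 1, 4, 5, 7, 8, 5, 10, 7, 9, 21, 23, 17, 3, 6, 5, 10]
240 [190, 199, 193, 191, 195, 196, 196, 194, 193, 195, 194, 194, 172, 172, 171, 173, 169, 165, 164, 169, 171, 169, 169, 171, 132, 9, 6]
270 [192, 193, 191, 188, 185, 182, 183, 183, 131, 24, 15, 15, 9, 15, 6, 10, 14, 13, 8, 9, 9, 7, 12, 13, 6, 14, 11]
300 [64, 64, 62, 59, 63, 62, 64, 59, 61, 67, 64, 65, 198, 192, 177, 172, 168, 170, 173, 170, 171, 172, 176, 173, 173, 169, 164]
330 [6, 4, 9, 13, 6, 2, 2, 2, 10, 7, 13, 21, 77, 96, 97, 47, 9, 6, 12, 5, 15, 15, 15, 13, 16, 3, 10]
```

Measured so far:
- **Shaft axis:** about (0.5307, -0.017). The shaft chord and the rim agree.
- **Pin:** about 290°.
- **Notch:** about 218°, so the disc needs roughly 72° counter-clockwise.

I'll push the far vane, at about 85°, with the closed fingertips along an arc, guarding on force.

Run:
```python
from h import *
from bench import env, kinematics, monitor, eyes, job
C=np.array([.5307,-.017])
def pt(a,r=.06):
    t=np.radians(a); z=.150+r*.122*np.cos(t-np.radians(290))+.008
    return [C[0]+r*np.cos(t),C[1]+r*np.sin(t),z]
env.close_gripper(20)
p=pt(52)
env.movel([p[0],p[1],.225],velocity=.15)
print("down",env.movel(p,velocity=.08,guard=6))
s=monitor.sense();print(s["clock"],s["position"].round(4),s["contact_force"].round(1),s["finger_gap"])
for a in range(56,157,4):
    hit=env.movel(pt(a),velocity=.05,guard=8)
    s=monitor.sense();print(a,hit,round(s["clock"],2),s["position"].round(4),s["contact_force"].round(1))
    if hit: break
f=eyes.grab_frame("wrist");np.savez("pics/w2.npz",**f)
cv2.imwrite("pics/w2.png",f["frame"][:,:,::-1])
```

```text
down False
2.45 [0.5679 0.0302 0.1547] [-0.1 -0.4 -1. ] 0.004283261117696564
56 False 2.7 [0.5641 0.0329 0.154 ] [0.4 1.4 0.2]
60 False 2.95 [0.5605 0.0351 0.1534] [-0.1 -0.2  0. ]
64 False 3.2 [0.5568 0.0371 0.1529] [ 0.5  0.4 -0.1]
68 False 3.45 [0.553  0.0387 0.1526] [0.1 0.7 0.4]
72 False 3.7 [0.5491 0.0402 0.1522] [ 0.5  0.9 -0. ]
76 False 3.95 [0.545  0.0413 0.1519] [-0.4 -1.5 -0. ]
80 False 4.2 [0.5409 0.0422 0.1517] [0.1 0.2 0.2]
84 False 4.45 [0.5367 0.0427 0.1514] [-0.2 -0.3  0.5]
88 False 4.7 [0.5325 0.043  0.1512] [-0.1  0.6 -0.3]
92 False 4.95 [0.5284 0.043  0.151 ] [-0.2 -0.3  0.3]
96 False 5.2 [0.5242 0.0427 0.1509] [ 0.1 -0.4  0.2]
100 False 5.45 [0.5201 0.0421 0.1508] [ 0.1 -0.1  0.5]
104 False 5.7 [0.516  0.0412 0.1507] [-0.3  0.3  1.3]
108 False 5.95 [0.512  0.04   0.1507] [-0.9  0.5 -0.4]
112 False 6.2 [0.508  0.0386 0.1507] [-0.6 -0.7 -0.6]
116 False 6.45 [0.5042 0.0369 0.1507] [-1.1 -0.3  0. ]
120 False 6.7 [0.5005 0.0349 0.1508] [-0.3 -0.1 -0.2]
124 False 6.95 [0.497  0.0326 0.1509] [-0.2 -0.2  0. ]
128 False 7.2 [0.4936 0.0302 0.1511] [-0.6 -0.8  0.4]
132 False 7.45 [0.4904 0.0275 0.1513] [ 0.7  0.2 -0.2]
136 False 7.7 [0.4874 0.0245 0.1515] [-0.3  0.4  0.2]
140 False 7.95 [0.4846 0.0214 0.1517] [ 0.  -0.3 -0.2]
144 False 8.2 [0.4821 0.0181 0.152 ] [ 0.5 -0.7  0.1]
148 False 8.45 [0.4797 0.0146 0.1523] [ 0.1 -0.6  1.2]
152 False 8.7 [0.4778 0.0112 0.1526] [1.5 1.8 0. ]
156 False 8.95 [0.4768 0.0083 0.1533] [ 6.5  8.5 -0.5]
```

View pics/w2.png

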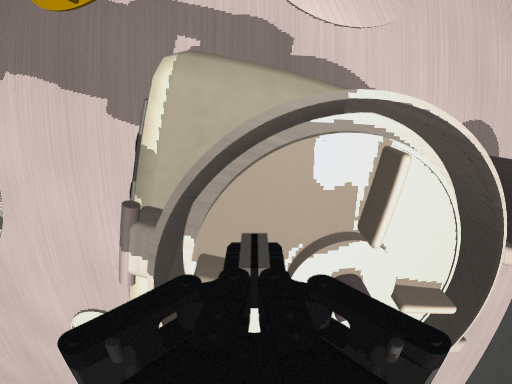

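The force rose sharply at 152–156°, so the disc has probably dropped over the pin. I'll back off, lift clear and check.

Run:
```python
from h import *
from bench import env, kinematics, monitor, eyes, job
C=np.array([.5307,-.017]);t=np.radians(143)
env.movel([C[0]+.06*np.cos(t),C[1]+.06*np.sin(t),.155],velocity=.06)
env.movel([.49,.025,.225],velocity=.15)
env.movel([.5307,-.03,.26],velocity=.15)
env.hold(.3)
s=monitor.sense();print(s["clock"],s["contact_force"].round(1))
for n in ["wrist","side","scene"]:
    f=eyes.grab_frame(n);np.savez(f"pics/{n}3.npz",**f)
    if n=="wrist":
        im=f["frame"][:,:,::-1]
        c=proj(f,[.5307,-.017,.16],True)[0]; print(c)
        x,y=int(c[0])-110,max(0,int(c[1])-95)
        print(x,y); cv2.imwrite("pics/w3.png",cv2.resize(im[y:y+165,x:x+220],(800,600),interpolation=cv2.INTER_CUBIC))
```

```text
10.95 [0.2 0.1 0.2]
[253.46826419 177.56436048]
143 82
```

View pics/w3.png

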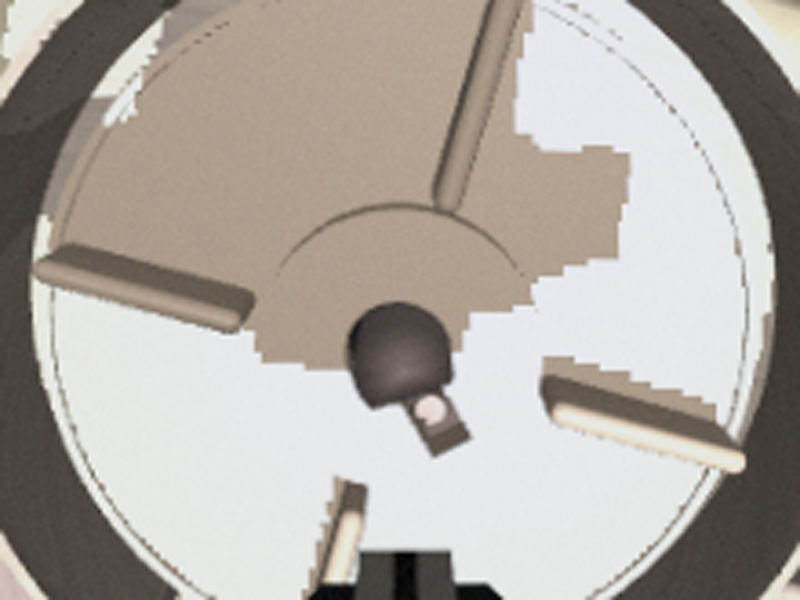

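The picture shows the pin top at (430,408) of the crop, inside the notch, with the disc level and the vanes at about 75° and 165°. The disc is therefore over the pin, with its notch at about 295–300°.

Next I'll press level with the open fingers straddling the hub. The jaw axis goes at 30°/210°, midway between the vanes, so the push on the disc is symmetric.

Run:
```python
from h import *
from scipy.spatial.transform import Rotation as R
from bench import env, kinematics, monitor, eyes, job
q=(R.from_euler("z",28,degrees=True)*R.from_quat([0,.70711,0,.70711])).as_quat()
x,y=.5307,-.017
env.release()
env.reach([x,y,.24],q)
s=monitor.sense();print(s["clock"],s["position"].round(4),s["finger_gap"],s["joints"].round(2))
print(env.movel([x,y,.145],velocity=.08,guard=8))
s=monitor.sense();print(s["clock"],s["position"].round(4),s["contact_force"].round(1))
F0=s["contact_force"][2]
z=s["position"][2]
while z>.118:
    z-=.001
    hit=env.movel([x,y,z],velocity=.015,guard=20)
    s=monitor.sense();F=s["contact_force"]
    print(round(s["clock"],2),s["position"].round(4),F.round(1),s["ft_torque"].round(2),hit)
    if hit or F[2]-F0>28: break
```

```text
12.4 [ 0.5308 -0.0171  0.2402] 1.0001468709524806 [-0.25  0.32  1.46 -0.    1.36 -0.74]
False
13.7417 [ 0.5309 -0.0171  0.1455] [-0.3  0.4  0.4]
13.99 [ 0.5308 -0.017   0.1446] [ 0.3 -0.5  0.8] [-0.04  0.02  0.04] False
14.24 [ 0.5307 -0.017   0.1434] [ 0.3  0.2 -0.8] [ 0.02  0.02 -0.05] False
14.49 [ 0.5307 -0.017   0.1424] [-0.1 -0.1  0.1] [0.01 0.   0.01] False
14.74 [ 0.5307 -0.017   0.1414] [-0.9  0.5 -0.3] [-0.02 -0.01 -0.01] False
14.99 [ 0.5307 -0.017   0.1404] [-0.1  0.   1.2] [ 0.01 -0.03 -0.02] False
15.24 [ 0.5307 -0.017   0.1394] [-0.3 -0.4  0.2] [-0.03  0.02 -0.03] False
15.49 [ 0.5307 -0.017   0.1384] [-0.2  0.3 -0.2] [ 0.03 -0.06 -0.02] False
15.74 [ 0.5307 -0.017   0.1374] [-0.1  0.5 -0.3] [ 0.01 -0.01 -0.06] False
15.99 [ 0.5307 -0.017   0.1364] [-0.3  0.6 -0.8] [-0.    0.02 -0.01] False
16.24 [ 0.5307 -0.017   0.1354] [-0.4  0.3 -0.6] [-0.03  0.07  0.  ] False
16.49 [ 0.5308 -0.017   0.1346] [-0.6  0.3  1.3] [ 0.01 -0.04  0.02] False
16.74 [ 0.5308 -0.017   0.1339] [-1.3  0.5  6. ] [ 0.05  0.15 -0.01] False
16.99 [ 0.5309 -0.0171  0.133 ] [-1.7 -0.2  6.2] [ 0.06  0.24 -0.03] False
17.24 [ 0.5309 -0.017   0.132 ] [-0.8  1.4  6.7] [0.07 0.25 0.01] False
17.49 [ 0.5309 -0.017   0.131 ] [-1.2 -0.3  7.1] [ 0.03  0.31 -0.01] False
17.74 [ 0.5309 -0.0171  0.1301] [-1.4  0.4  6.5] [ 0.01  0.31 -0.04] False
17.99 [ 0.5309 -0.0171  0.1298] [-3.7  1.4 13.8] [ 0.05  0.89 -0.04] False
18.24 [ 0.5309 -0.0171  0.1298] [-7.9  0.5 21.6] [ 0.1   1.52 -0.07] False
18.49 [ 0.531  -0.0171  0.1297] [-11.9   2.2  31.1] [ 0.17  2.22 -0.15] False
```

The disc travelled about 4.5 mm at roughly 6–7 N plus its own weight, then met a hard stop at z = 0.1298. There was some sideways moment, so I'll lift off and check that it sits flat.

Run:
```python
from h import *
from scipy.spatial.transform import Rotation as R
from bench import env, kinematics, monitor, eyes, job
env.movel([.5307,-.017,.15],velocity=.05)
env.movel([.5307,-.017,.225],velocity=.15)
q=R.from_quat([0,.70711,0,.70711]).as_quat()
env.reach([.5307,-.03,.26],q); env.hold(.3)
for n in ["wrist","side","scene"]:
    f=eyes.grab_frame(n);np.savez(f"pics/{n}4.npz",**f)
    if n=="wrist":
        im=f["frame"][:,:,::-1];print(f["view"].round(4).tolist())
        cv2.imwrite("pics/w4.png",cv2.resize(im[82:247,143:363],(800,600),interpolation=cv2.INTER_CUBIC))
print(monitor.sense()["clock"])
print(np.abs(np.load("pics/wrist3.npz")["view"]-np.load("pics/wrist4.npz")["view"]).max())
```

```text
[[1.0, 0.001, -0.0008, -0.531], [0.0012, -0.9525, 0.3047, -0.0773], [-0.0004, -0.3047, -0.9525, 0.3987], [0.0, 0.0, 0.0, 1.0]]
20.725
0.0006294248253029222
```

View pics/w4.png

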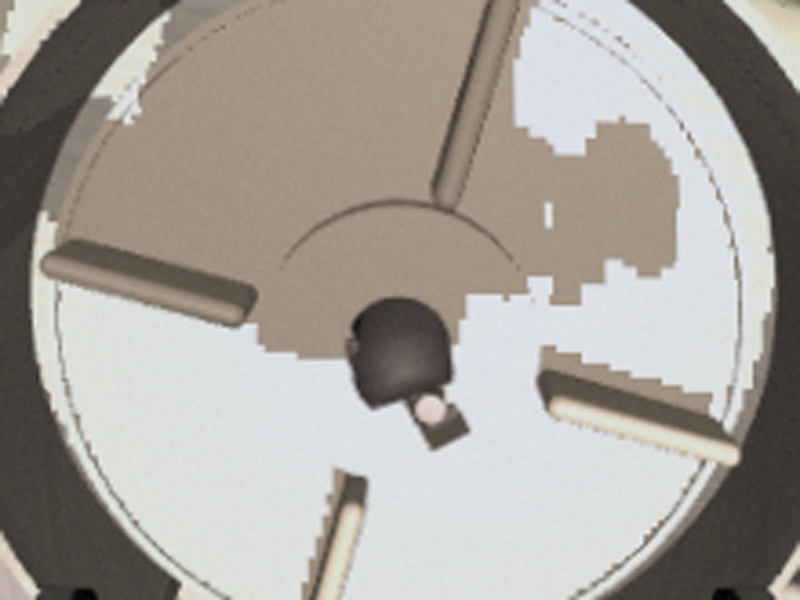

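The disc has moved down. I'll quantify the drop and any tilt from the motion of the vane-top corners between the two matched views.

Run:
```python
from h import *
A=dict(np.load("pics/wrist3.npz"));B=dict(np.load("pics/wrist4.npz"))
ga,gb=[cv2.cvtColor(x["frame"],cv2.COLOR_RGB2GRAY) for x in(A,B)]
c=np.array([(38,270),(235,325),(445,205),(553,410),(742,462),(510,0)],float) # vane-top ends in w3 crop
hub=np.array([(300,245),(360,212),(430,207),(505,255)],float)
sc=np.array([220/800,165/600]);to=lambda c:(np.array([143,82])+(c+.5)*sc-.5).astype(np.float32)
ref=np.array([(430,408)],float)
P=to(np.r_[c,hub,ref])
Q,st,e=cv2.calcOpticalFlowPyrLK(ga,gb,P.reshape(-1,1,2),None,winSize=(13,13),maxLevel=1)
Q=Q.reshape(-1,2);print(np.c_[P,Q-P,st,e].round(2))
z=np.r_[np.full(6,.173),np.full(4,.159)]
W=np.array([onplane(A,p,zz,True)[0] for p,zz in zip(P,z)]);print((W[:6]*1000).round(1).tolist())
D=W-[.5307,-.017,0]
def res(v,n=10):
    a,b,cc,dx,dy,th=v
    X=W.copy();X[:,2]+=a+b*D[:,0]+cc*D[:,1];X[:,0]+=dx-th*D[:,1];X[:,1]+=dy+th*D[:,0]
    r=proj(B,X,True)-Q[:10]; r[6:,0]=0; return r.ravel()
s=least_squares(res,[-.004,0,0,0,0,0],loss="soft_l1",f_scale=.3,x_scale=[.001,.01,.01,.001,.001,.01])
J=np.linalg.inv(s.jac.T@s.jac)*.09
print("dz mm, tilt_x deg, tilt_y deg, dx,dy mm, rot deg",[round(float(k),2) for k in s.x*np.array([1e3,57.3,57.3,1e3,1e3,57.3])],(np.sqrt(np.diag(J))*[1e3,57.3,57.3,1e3,1e3,57.3]).round(2));print(s.fun.reshape(-1,2).round(2).tolist())
```

```text
[[ 1.5309e+02  1.5589e+02  2.6000e-01 -1.2400e+00  1.0000e+00  1.4840e+01]
 [ 2.0726e+02  1.7101e+02  6.7000e-01 -1.4100e+00  1.0000e+00  1.0580e+01]
 [ 2.6501e+02  1.3801e+02 -2.1000e-01 -8.1000e-01  1.0000e+00  1.0460e+01]
 [ 2.9471e+02  1.9439e+02 -7.2000e-01 -1.4900e+00  1.0000e+00  8.3100e+00]
 [ 3.4669e+02  2.0869e+02 -1.3600e+00 -1.7500e+00  1.0000e+00  1.1300e+01]
 [ 2.8289e+02  8.1640e+01  0.0000e+00 -3.4000e-01  1.0000e+00  1.0970e+01]
 [ 2.2514e+02  1.4901e+02 -2.5000e-01 -5.7000e-01  1.0000e+00  1.0970e+01]
 [ 2.4164e+02  1.3994e+02  1.1400e+00 -1.2000e+00  1.0000e+00  1.0850e+01]
 [ 2.6089e+02  1.3856e+02 -2.9000e-01 -8.3000e-01  1.0000e+00  1.0590e+01]
 [ 2.8151e+02  1.5176e+02  1.1500e+00  5.9000e-01  1.0000e+00  1.1310e+01]
 [ 2.6089e+02  1.9384e+02  1.6000e-01 -1.7000e-01  1.0000e+00  1.5020e+01]]
[[448.6, 5.3, 173.0], [493.6, -8.0, 173.0], [539.7, 18.4, 173.0], [564.6, -27.7, 173.0], [610.7, -40.7, 173.0], [553.1, 62.5, 173.0]]
dz mm, tilt_x deg, tilt_y deg, dx,dy mm, rot deg [-2.94, -0.42, 1.41, -0.09, 0.18, -0.16] [0.49 0.69 1.42 0.14 0.12 0.12]
[[0.17, 0.06], [-0.45, 0.14], [0.09, 0.02], [0.04, -0.02], [-0.08, 0.06], [0.05, -0.04], [0.0, -0.37], [0.0, 0.38], [0.0, 0.07], [0.0, -1.44]]
```

The image estimate (2.9 ± 0.5 mm, with small tilts inside the noise) is too coarse and disagrees with the arm's 4.5 mm. I'll press again with the jaws turned 90°. If the disc is home, it should meet the same hard stop with no soft travel.

```bash
cat > press.py <<'E'
from h import *
from scipy.spatial.transform import Rotation as R
from bench import env, kinematics, monitor, eyes, job
def press(yaw,z0=.133,fmax=38):
    q=(R.from_euler("z",yaw,degrees=True)*R.from_quat([0,.70711,0,.70711])).as_quat()
    x,y=.5307,-.017
    env.reach([x,y,.24],q)
    print("yaw",yaw,env.movel([x,y,z0+.002],velocity=.08,guard=10))
    z=z0+.002
    while z>.122:
        z-=.0007
        env.movel([x,y,z],velocity=.01,guard=25)
        s=monitor.sense();F=s["contact_force"]
        print(round(s["clock"],2),round(z,4),s["position"][2].round(4),F.round(1),s["ft_torque"].round(2))
        if F[2]>fmax: break
    env.movel([x,y,.15],velocity=.06); env.movel([x,y,.24],velocity=.15)
E
python3 - <<'E'
from press import *
press(-62)
E
```

```text
yaw -62 False
23.48 0.1343 0.1344 [ 1.2 -1.   0.3] [-0.02  0.02 -0.01]
23.73 0.1336 0.1336 [-1.   0.6  0.2] [ 0.07  0.01 -0.01]
23.98 0.1329 0.1328 [-1.1 -0.4  0.1] [0.02 0.04 0.01]
24.23 0.1322 0.1322 [ 0.2 -0.3  0.1] [ 0.01 -0.03  0.  ]
24.48 0.1315 0.1315 [ 0.3 -0.6  0.3] [-0.02 -0.03  0.02]
24.73 0.1308 0.1308 [-0.   0.4  0.5] [ 0.03 -0.02 -0.05]
24.98 0.1301 0.1301 [ 0.1 -0.2 -0.4] [-0.    0.    0.02]
25.23 0.1294 0.1299 [-2.3  0.   5.9] [0.1  0.34 0.01]
25.48 0.1287 0.1298 [-4.   0.1 11.2] [ 0.2   0.85 -0.03]
25.73 0.128 0.1298 [-7.3  0.2 16.8] [ 0.32  1.28 -0.02]
25.98 0.1273 0.1298 [-9.9  0.3 24. ] [0.42 1.71 0.02]
26.23 0.1266 0.1297 [-12.9   1.1  29.6] [ 0.6   2.24 -0.02]
26.48 0.1259 0.1297 [-14.8   2.1  35.8] [ 0.72  2.71 -0.09]
26.73 0.1252 0.1297 [-17.2   0.9  41.4] [ 0.79  3.14 -0.01]
```

Run:
```python
from bench import env, monitor, eyes, job
import numpy as np
a=np.load("pics/side0.npz")["frame"].astype(int);b=eyes.grab_frame("side")["frame"].astype(int)
d=np.abs(a-b).max(2)
for n,(x0,y0,x1,y1) in dict(beaker=(305,135,340,183),glass=(328,190,355,222)).items(): print(n,(d[y0:y1,x0:x1]>40).mean().round(3))
s=monitor.sense();print(s["clock"],s["position"].round(3),s["contact_force"].round(1))
job.hand_in()
```

```text
beaker 0.0
glass 0.0
28.0917 [ 0.53  -0.017  0.239] [ 0.3  0.6 -0.1]
the job is handed in; nothing more can be done
```

The ejector disc is over the drive pin and pressed home by every force check. I handed the job in at about 28 s with the gripper clear of everything. The image-based drop estimate was the one check that disagreed.

**What I did:** I pushed one vane round by its side with the closed fingertips, about 75–80° counter-clockwise, until the disc stopped turning. A wrist picture then showed the pin inside the notch and the disc level. I pressed the disc down with the open fingers on the plate either side of the hub, rather than on the hub itself.

**Last checks:**
- **Seating:** the first press moved the disc about 4.5 mm at 6–7 N and then met a hard stop at TCP z = 0.1298. The home height predicts about 0.130.
- **Flatness:** a second press with the jaws turned 90°, up to 41 N, met the same stop with no soft travel.
- **Other objects:** the beaker and glass showed no change in the side camera. The arm never went near the slicing disc, and I did not check it separately.
- **Disagreement:** the estimate of the drop from vane corners in the pictures gave 2.9 ± 0.5 mm, with tilts within its noise. I judged it too coarse and relied on the two hard-stop checks.

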